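# Grade the squat persimmons onto their dishes

## Robot

A 6-joint arm with a two-finger parallel gripper is mounted at the origin on the work surface. World frame = base frame: x ahead of the robot, y to its left, z up, the work surface at z = 0. Lengths are in m, angles in rad, forces in N, time in s.
With the tool pointing down it reaches from about 0.35 to 0.975 m from the base axis. Payload 4.9 kg.
Tool frame: the origin (TCP) lies midway between the tips of the shut fingers; the grasp point (between the pads) lies 19 mm behind it (env.tcp_to_grasp is the distance from the TCP to the grasp point, in m); z points along the fingers, y is the line along which they close (so a half turn about z gives the same grasp; the last joint's range is limited). The gripper opens to 85 mm and grips with 20 to 120 N. Pads are 22 mm wide; open, the fingers measure 114 mm over their backs; the gripper's body (76 mm by 85 mm) begins 54 mm behind the grasp point. The pads swing forward as they close: fully open they stand 13 mm farther back than shut.
Start: joints at [-1.371, 0.053, 1.613, -0, 1.476, -0.119], TCP at [0.196, -0.593, 0.231] pointing down, gripper open.
Joint ranges: [-3.01, 3.01], [-1.01, 2.22], [0.06, 2.58], [-1.02, 4.17], [0.09, 2.62], [-3.14, 3.14]. Speed limits (rad/s): [2.57, 2.57, 3.14, 3.14, 3.14, 3.14].

## Interface

Orientations are given as [roll, pitch, yaw] about the fixed x, y, z axes, in that order (R = Rz(yaw) Ry(pitch) Rx(roll)).
In Python, from plant import status, read_camera, camera_params, order, env gives the robot as it stands.
- The arm moves only by the tool play_rows, never from a script. Its argument "steps" is a list of rows, each a list of 7 numbers: the shift along the tool's x, y, z in mm, then the turn, a rotation vector about the tool's x, y, z in degrees, then the opening, from 0 (shut) to 1 (fully open). In form: [[x, y, z, rx, ry, rz, claw], ...]. A call has 1 to 5 rows; each row shifts and turns the commanded pose from where the row before left it, along the tool's axes as they then stand; what a row does not reach is not made up. A row lasts 1/12 s, in which the tool goes at most 41.7 mm and 7.16 degrees, less where a joint would pass 70% of its speed; a pose out of reach is approached as far as the arm can. A call is refused whole if a number of a shift passes 41.7 or a number of a turn 7.16, either way. A call with a gripper value outside its range is refused whole. The fingers move at their own pace and stop on an object; "squeeze" is the grip in N (left out, the last holds). Time passes only in rows, so rows that do not move let the fingers close. It gives the time, the measured TCP pose, the force, the opening and the grip force at its end, in the units of the state.
- status.get_state(): the state, without advancing time (a new reading comes with each control period).
- read_camera(name): name is "scene" or "top"; returns (picture, depth): 480x640x3 uint8, red, green, blue; 480x640 float32, m along the optical axis (not along the pixel's ray), 0 where there is no reading.
- camera_params(name): a dict with "vertical_fov" (degrees; the focal length in pixels is half the picture's height over the tangent of half this angle, whatever the lens; pixels are square), "cx", "cy" (the principal point, pixels), "T" (4x4, takes a point from camera to world coordinates). Camera axes: x right, y up, looking along -z (the intrinsics and any distortion apply to the point x, -y, -z); pixel columns grow to the right and rows downward; lengths in m; the calibration is good to about 2 mm. A picture is of the moment at which its call begins. camera_params takes no time and is no camera call.
- order.job_done(): hands the job in; it is judged then, once.
The state is a dict: "time_s": time; "joint_positions": joint angles; "qvel": joint speeds; "joint_efforts": joint torques, N m; "tcp_pos": TCP position; "tool_rot": TCP orientation; "force": force on the tool from outside, world axes, zero at the start; "wrist_torque": the same for the moment, N m; "opening": opening from 0.0 (shut) to 1.0 (fully open); "grip_force": force on a finger pad.
Only numpy, scipy, OpenCV 4.12 (cv2) and the standard library are available. Lean on these libraries where they do the work, as an engineer would, in place of code of your own. Each camera call takes 0.05 s, during which the arm holds its last target. There are 200 camera calls.

## Task

Pick the three squat persimmons out from among the pointed ones and set each upright in the middle of the dish that matches its size: the largest on the largest dish first, then the middle one on the middle dish, then the smallest on the smallest dish. Lower each one onto its dish before letting go, so it is not bruised by a drop. Leave the pointed persimmons, the spray bottle and the peeler where they are.

Things in the scene. Friction and masses are not known exactly. Their poses are not given: they have to be found in the camera images.
- squat_large: The large one of three squat, flat-topped orange persimmons, with a flat green leaf cross and short stem on top: 68 mm across at its widest, 50 mm tall without the 5 mm stem, round. Its sides are upright between 21 and 34 mm above its underside, the height to grip it. Stands loose on the 10 mm thick white board, under 0.25 kg. Origin: centre of its flat underside; z up.
- squat_medium: The medium one of three squat, flat-topped orange persimmons, with a flat green leaf cross and short stem on top: 58 mm across at its widest, 45 mm tall without the 5 mm stem, round. Its sides are upright between 19 and 31 mm above its underside, the height to grip it. Stands loose on the 10 mm thick white board, under 0.25 kg. Origin: centre of its flat underside; z up.
- squat_small: The small one of three squat, flat-topped orange persimmons, with a flat green leaf cross and short stem on top: 48 mm across at its widest, 40 mm tall without the 5 mm stem, round. Its sides are upright between 17 and 27 mm above its underside, the height to grip it. Stands loose on the 10 mm thick white board, under 0.25 kg. Origin: centre of its flat underside; z up.
- pointed_a: One of two alike acorn-shaped orange persimmons with a dark tip pointing up and no leaves: 54 mm across, 66 mm tall, loose on the white board. Not wanted; it stays where it is. Origin: centre of its flat underside; z up.
- pointed_b: One of two alike acorn-shaped orange persimmons with a dark tip pointing up and no leaves: 54 mm across, 66 mm tall, loose on the white board. Not wanted; it stays where it is. Origin: centre of its flat underside; z up.
- dish_large: The large one of three shallow round white dishes: 110 mm across the rim, 92 mm across the flat inner floor, rim 7 mm high, floor 4 mm thick. Loose on the table, 400 g. Origin: centre of its underside, on the table; z up.
- dish_medium: The medium one of three shallow round white dishes: 96 mm across the rim, 78 mm across the flat inner floor, rim 7 mm high, floor 4 mm thick. Loose on the table, 320 g. Origin: centre of its underside, on the table; z up.
- dish_small: The small one of three shallow round white dishes: 82 mm across the rim, 64 mm across the flat inner floor, rim 7 mm high, floor 4 mm thick. Loose on the table, 250 g. Origin: centre of its underside, on the table; z up.
- sprayer: Clear spray bottle with yellow head, 64 mm across, 185 mm tall, standing loose at the left near side. Leave alone. Origin: centre of its underside.
- peeler: Black-handled peeler with a steel cross blade, about 145 mm long, 60 mm wide, 12 mm high, lying loose beyond the board. Leave alone. Origin: under its middle; x along it to the blade.
Mind the look-alikes: they are no part of the job. Leave any blue or pink look-alike of the squat_small alone.

How it is judged:
By the outcome, as a careful person would: the job done as asked, in the order asked, and still so for the second after the job is handed in, with the robot touching nothing.
It also fails if it takes over 83 s, if anything falls off the work surface, if the arm or the gripper's body presses on something with over 40 N, if the wrist force passes 120 N, or if a joint passes its speed limit or range.

## Working session

There is one attempt and no reset: what is moved stays moved. The work goes in short steps, Python scripts to look and compute and a tool call to move; the robot and the scene stay as the last step left them, time stands still between calls to the robot, and variables do not carry over. Pictures are saved under pics/ and viewed, at most 14 in all, crops included, and the job is handed in when it is done.

Besides the shell and the picture viewer there is one more tool, called after ">>>" as name(argument=value, ...), one argument or row to a line, values as JSON. play_rows: Moves the arm, as the interface text tells. Its arguments: {"type":"object","properties":{"steps":{"type":"array"},"squeeze":{"type":"number"}},"required":["steps"]}

```bash
mkdir -p pics; ls; cat > h.py <<'E'
import numpy as np,cv2
from plant import status, read_camera, camera_params, order, env
def K(n):
    p=camera_params(n); return 240/np.tan(np.radians(p['vertical_fov']/2)),p
def world(n,d):
    f,p=K(n); v,u=np.mgrid[0:480,0:640]
    P=np.stack([(u-p['cx'])/f*d,-(v-p['cy'])/f*d,-d,np.ones_like(d)],-1)
    return (P@np.array(p['T']).T)[...,:3]
E
python3 - <<'E'
from h import *
for n in('scene','top'):
    im,d=read_camera(n); cv2.imwrite(f'pics/{n}0.png',im[...,::-1]); np.save(n+'0.npy',d); print(camera_params(n))
s=status.get_state(); print(s['tool_rot'],s['tcp_pos'],s['opening'],env.tcp_to_grasp)
E
```

```text
pics
{'vertical_fov': 50.737766776580735, 'cx': 321.4275292877968, 'cy': 237.72933131280286, 'T': array([[ 0.32128667, -0.77179237,  0.5487362 ,  1.08257742],
       [ 0.9469729 ,  0.26438462, -0.18260093, -0.16698193],
       [-0.00414741,  0.57830555,  0.81580971,  0.87326363],
       [ 0.        ,  0.        ,  0.        ,  1.        ]])}
{'vertical_fov': 57.59462682279735, 'cx': 316.93529301717086, 'cy': 235.5406834634897, 'T': array([[ 0.00533129,  0.99893093, -0.04591926,  0.47050666],
       [-0.99998145,  0.00519037, -0.00318754,  0.03157809],
       [-0.0029458 ,  0.0459354 ,  0.99894007,  0.99271637],
       [ 0.        ,  0.        ,  0.        ,  1.        ]])}
[-3.13971157e+00 -2.19403048e-04  3.18775878e-01] [ 0.19576607 -0.59295045  0.23016255] 0.9962677796755486 0.0187
```

View pics/top0.png

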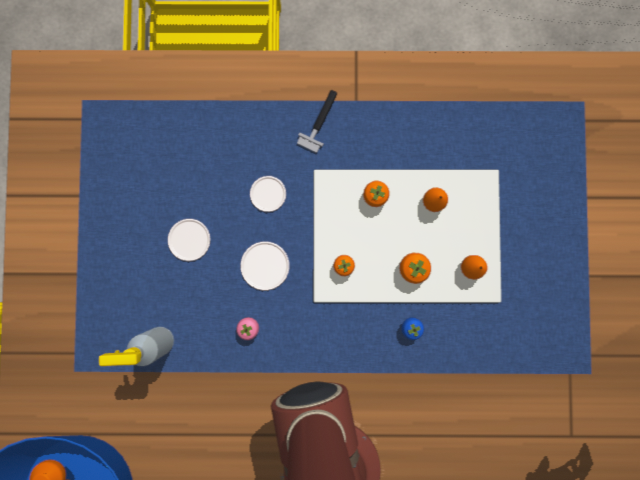

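View pics/scene0.png

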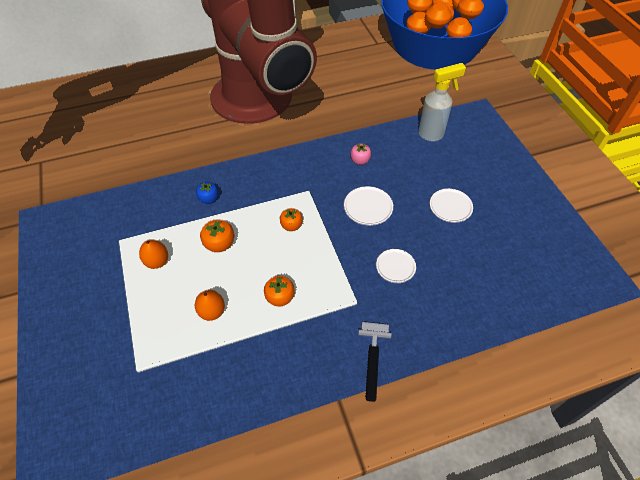

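The squat ones in the top view are large (416,268), medium (377,193) and small (344,265); all three have leaf crosses. The pointed ones, with no leaves, are at (435,200) and (474,267). The blue (412,329) and pink (247,329) look-alikes are to be left alone. The dishes are large (265,266), medium (189,240) and small (268,194).

```bash
cat > m.py <<'E'
from h import *
def ray(n,u,v,z):
    f,p=K(n);T=np.array(p['T']);r=T[:3,:3]@[(u-p['cx'])/f,-(v-p['cy'])/f,-1];o=T[:3,3]
    return o+r*(z-o[2])/r[2]
def measure(im,d,names):
    hsv=cv2.cvtColor(im,cv2.COLOR_RGB2HSV)
    W=world('top',d)
    for k,(u,v,z,R) in names.items():
        s=hsv[...,1]; h=hsv[...,0]
        m=((s<60)&(hsv[...,2]>120)) if k[0]=='D' else ((s>120)&(h<75))
        m=m.astype(np.uint8); m=cv2.morphologyEx(m,cv2.MORPH_CLOSE,np.ones((5,5)))
        n,l,st,c=cv2.connectedComponentsWithStats(m); i=l[v,u]
        cs,_=cv2.findContours((l==i).astype(np.uint8),cv2.RETR_EXTERNAL,cv2.CHAIN_APPROX_NONE)
        c0=max(cs,key=len)[:,0,:]
        P=np.array([ray('top',a,b,z)[:2] for a,b in c0])
        A=np.c_[2*P,np.ones(len(P))];q=np.linalg.lstsq(A,(P**2).sum(1),rcond=None)[0]
        w=W[l==i]
        print(k,'ctr',q[:2].round(4),'R',np.sqrt(q[2]+q[:2]@q[:2]).round(4),'exp',R,'ztop',np.percentile(w[:,2],[5,50,97]).round(4),'mean',w[:,:2].mean(0).round(4))
N={'L':(416,268,.037,.034),'M':(377,193,.035,.029),'S':(344,265,.032,.024),'pA':(435,200,.035,.027),'pB':(474,267,.035,.027),
'DL':(265,266,.007,.055),'DM':(189,240,.007,.048),'DS':(268,194,.007,.041)}
E
python3 - <<'E'
from m import *
im=cv2.imread('pics/top0.png')[...,::-1].copy(); d=np.load('top0.npy'); measure(im,d,N)
# scene check: ray centroid
si=cv2.imread('pics/scene0.png')[...,::-1].copy(); W=world('scene',np.load('scene0.npy'))
for k,(u,v) in dict(L=(217,236),M=(279,291),S=(291,219),DL=(369,206),DM=(452,205),DS=(396,266),board=(235,280),mat=(80,400)).items(): print(k,W[v,u].round(4))
for u,v in((450,240),(550,250),(100,150)):print(world('top',d)[v,u].round(4))
big=cv2.resize(im[160:300,310:510],(800,560),interpolation=cv2.INTER_CUBIC); cv2.imwrite('pics/crop.png',big[...,::-1])
E
```

```text
L ctr [ 0.4454 -0.1796] R 0.0327 exp 0.034 ztop [0.0462 0.0565 0.0631] mean [ 0.4459 -0.1751]
M ctr [ 0.608  -0.0947] R 0.0276 exp 0.029 ztop [0.0426 0.0517 0.0583] mean [ 0.6048 -0.0917]
S ctr [ 0.4501 -0.0245] R 0.0221 exp 0.024 ztop [0.04   0.0474 0.0539] mean [ 0.4505 -0.0233]
pA ctr [ 0.5956 -0.2252] R 0.0259 exp 0.027 ztop [0.0416 0.059  0.0748] mean [ 0.5925 -0.2189]
pB ctr [ 0.4483 -0.3082] R 0.0263 exp 0.027 ztop [0.0396 0.0584 0.0749] mean [ 0.4488 -0.3   ]
DL ctr [0.4483 0.1526] R 0.0546 exp 0.055 ztop [0.0007 0.004  0.0087] mean [0.4482 0.1524]
DM ctr [0.5059 0.3251] R 0.0476 exp 0.048 ztop [0.0006 0.004  0.0084] mean [0.5058 0.3247]
DS ctr [0.6113 0.1474] R 0.0406 exp 0.041 ztop [0.0003 0.004  0.0082] mean [0.6114 0.1475]
L [ 0.4648 -0.1789  0.0601]
M [ 0.6215 -0.0967  0.056 ]
S [ 0.4631 -0.0263  0.0486]
DL [0.4506 0.1543 0.0038]
DM [0.5085 0.3272 0.0057]
DS [0.6137 0.1475 0.0049]
board [ 0.5452 -0.1682  0.0127]
mat [ 0.686  -0.4757  0.0016]
[ 0.5072 -0.265   0.0092]
[ 0.486  -0.4938  0.0008]
[ 0.7111  0.5359 -0.0023]
```

View pics/crop.png

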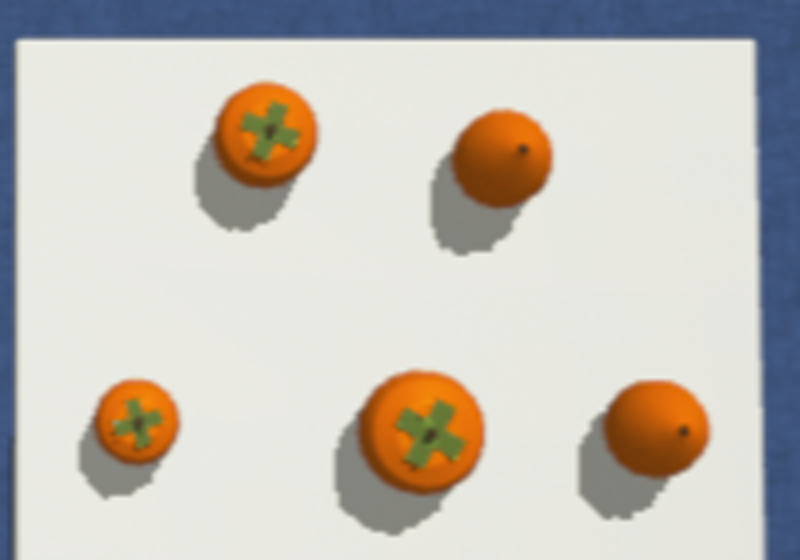

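>>> play_rows(
  steps=[
    [22, -30, 0, 0, 0, 6.1, 1],
    [22, -30, 0, 0, 0, 6.1, 1],
    [22, -30, 0, 0, 0, 6.1, 1],
    [22, -34, 0, 0, 0, 0, 1],
    [22, -34, 0, 0, 0, 0, 1],
  ],
  squeeze=40,
)

```text
time_s: 0.52
tcp_pos: [0.2855, -0.4222, 0.2306]
tool_rot: [-3.141, 0.0, -0.002]
force: [0.1, -0.3, -0.2]
opening: 1.002
grip_force: 0.0
```

>>> play_rows(
  steps=[
    [20, -30.5, 12, 0, 0, 0, 1],
    [20, -30.5, 12, 0, 0, 0, 1],
    [20, -30.5, 12, 0, 0, 0, 1],
    [20, -30.5, 12, 0, 0, 0, 1],
    [20, -30.5, 12, 0, 0, 0, 1],
  ],
)

```text
time_s: 0.93
tcp_pos: [0.3858, -0.2697, 0.1705]
tool_rot: [-3.142, 0.0, -0.001]
force: [-0.4, -0.2, 0.2]
opening: 0.997
grip_force: 0.0
```

>>> play_rows(
  steps=[
    [20, -30.5, 12, 0, 0, 0, 1],
    [20, -30.5, 12, 0, 0, 0, 1],
    [20, -30.5, 12, 0, 0, 0, 1],
    [0, 0, 0, 0, 0, 0, 1],
    [0, 0, 0, 0, 0, 0, 1],
  ],
)

```text
time_s: 1.35
tcp_pos: [0.4452, -0.1781, 0.1338]
tool_rot: [-3.14, 0.003, 0.003]
force: [-0.3, -0.2, -0.1]
opening: 1.002
grip_force: 0.0
```

>>> play_rows(
  steps=[
    [0, 1.5, 25, 0, 0, 0, 1],
    [0, 0, 30, 0, 0, 0, 1],
    [0, 0, 30, 0, 0, 0, 1],
    [0, 0, 25, 0, 0, 0, 1],
    [0, 0, 14, 0, 0, 0, 1],
  ],
)

```text
time_s: 1.77
tcp_pos: [0.4432, -0.182, 0.0085]
tool_rot: [-3.14, 0.004, -0.003]
force: [-0.4, 0.5, -0.1]
opening: 1.001
grip_force: 0.0
```

```bash
python3 - <<'E'
from h import *
im,d=read_camera('scene'); cv2.imwrite('pics/g1.png',cv2.resize(im[150:350,110:360],(800,640))[:600,:,::-1])
print(status.get_state()['tcp_pos'],status.get_state()['force'])
E
```

```text
[ 0.4418475  -0.18118056  0.0066857 ] [-1.43183527  1.11859254 -1.1409445 ]
```

View pics/g1.png

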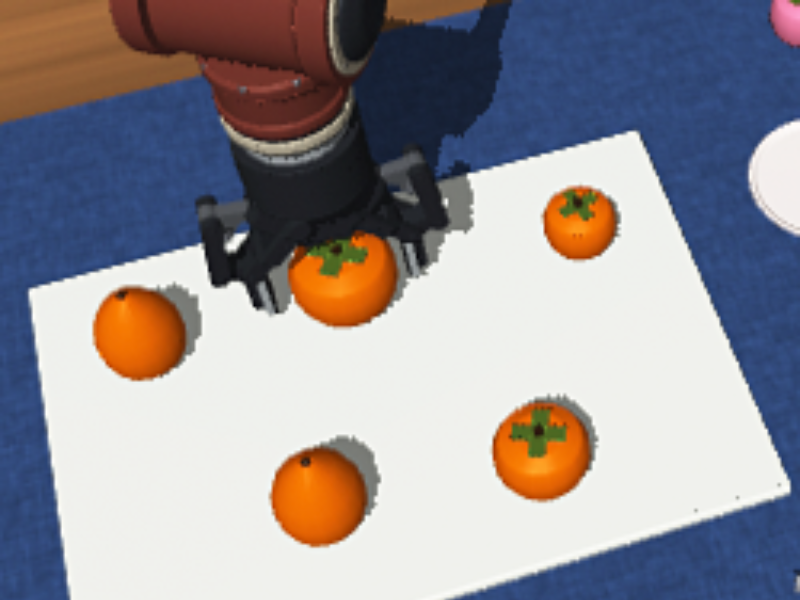

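The pads sit either side of the large squat one, at crop pixels (265,285) and (415,265), with the fruit centre at about (345,275). I'll raise slightly and close.

>>> play_rows(
  steps=[
    [2, 0, -2.5, 0, 0, 0, 1],
    [0, 0, 0, 0, 0, 0, 0.6],
    [0, 0, 0, 0, 0, 0, 0.6],
    [0, 0, 0, 0, 0, 0, 0.6],
    [0, 0, 0, 0, 0, 0, 0.6],
  ],
  squeeze=35,
)

```text
time_s: 2.23
tcp_pos: [0.4493, -0.1831, 0.0165]
tool_rot: [3.139, -0.004, -0.001]
force: [-1.4, -0.2, 6.9]
opening: 0.778
grip_force: 40.2
```

>>> play_rows(
  steps=[
    [0, 0, 0, 0, 0, 0, 0.5],
    [0, 0, 0, 0, 0, 0, 0.5],
    [0, 0, 0, 0, 0, 0, 0.5],
  ],
)

```text
time_s: 2.48
tcp_pos: [0.4493, -0.1831, 0.0165]
tool_rot: [3.139, -0.004, -0.001]
force: [-1.1, -0.7, 6.3]
opening: 0.776
grip_force: 40.2
```

```bash
python3 - <<'E'
from h import *
im,d=read_camera('scene'); cv2.imwrite('pics/g2.png',cv2.resize(im[170:290,140:300],(800,600),interpolation=cv2.INTER_CUBIC)[...,::-1])
s=status.get_state();print(s)
E
```

```text
{'time_s': 2.5333, 'joint_positions': array([-5.40059716e-01, -4.11126374e-02,  2.09500301e+00, -7.19066391e-04,
        1.08274880e+00,  1.03157739e+00]), 'qvel': array([ 1.05719766e-03,  1.57596084e-03, -3.08150889e-05,  7.64855919e-04,
       -6.26496177e-04,  8.94106153e-04]), 'joint_efforts': array([  0.46493797, -25.8567363 , -27.75633752,   0.16963352,
        -0.189096  ,  -0.0346179 ]), 'tcp_pos': array([ 0.44932534, -0.18306971,  0.01648332]), 'tool_rot': array([ 3.13850282e+00, -3.92357092e-03, -4.99114704e-04]), 'force': array([-0.87888218, -0.82633963,  6.60569383]), 'wrist_torque': array([ 0.00942606,  0.12217251, -0.02371004]), 'grip_force': 40.19191336585209, 'opening': 0.7790427991363789}
```

View pics/g2.png

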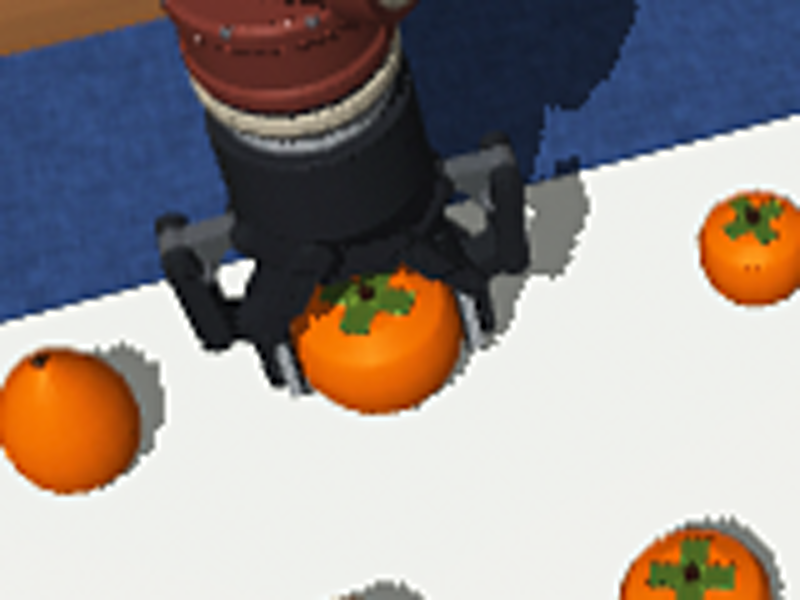

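```bash
python3 - <<'E'
from m import *
for z in(.01,.015,.02,.025,.03): print(z,ray('scene',200,248,z),ray('scene',238,236,z))
E
```

```text
0.01 [ 0.44532192 -0.21914812  0.01      ] [ 0.44100305 -0.137876    0.01      ]
0.015 [ 0.44901289 -0.21884597  0.015     ] [ 0.44471903 -0.13804458  0.015     ]
0.02 [ 0.45270386 -0.21854383  0.02      ] [ 0.44843501 -0.13821316  0.02      ]
0.025 [ 0.45639482 -0.21824168  0.025     ] [ 0.45215099 -0.13838174  0.025     ]
0.03 [ 0.46008579 -0.21793954  0.03      ] [ 0.45586698 -0.13855032  0.03      ]
```

>>> play_rows(
  steps=[
    [0, 0, -5, 0, 0, 0, 0.5],
    [0, 0, -15, 0, 0, 0, 0.5],
    [0, 0, -20, 0, 0, 0, 0.5],
    [0, 0, 0, 0, 0, 0, 0.5],
    [0, 0, 0, 0, 0, 0, 0.5],
  ],
)

```text
time_s: 2.95
tcp_pos: [0.4483, -0.1821, 0.0549]
tool_rot: [3.14, -0.003, -0.0]
force: [0.5, -0.1, -1.6]
opening: 0.78
grip_force: 40.0
```

```bash
python3 - <<'E'
from h import *
im,d=read_camera('scene'); cv2.imwrite('pics/g3.png',cv2.resize(im[150:270,140:300],(800,600),interpolation=cv2.INTER_CUBIC)[...,::-1])
E
```

```text
(no output)
```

View pics/g3.png

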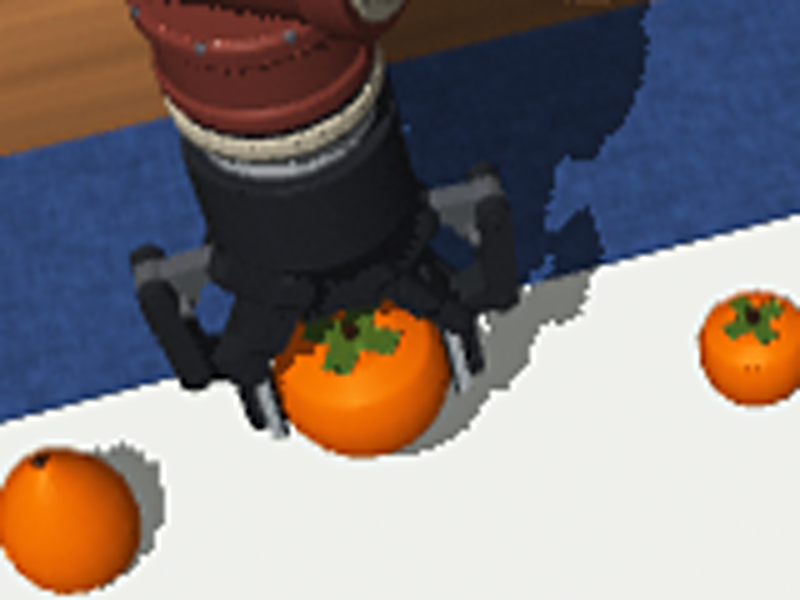

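>>> play_rows(
  steps=[
    [0, -15, -22, 0, 0, 0, 0.5],
    [0, -28, -22, 0, 0, 0, 0.5],
    [0, -34, -10, 0, 0, 0, 0.5],
    [1, -34, 0, 0, 0, 0, 0.5],
    [1, -34, 0, 0, 0, 0, 0.5],
  ],
)

```text
time_s: 3.42
tcp_pos: [0.4491, -0.0354, 0.1074]
tool_rot: [-3.142, -0.0, -0.002]
force: [0.2, -0.0, -1.6]
opening: 0.774
grip_force: 40.9
```

>>> play_rows(
  steps=[
    [0, -38, 0, 0, 0, 0, 0.5],
    [0, -38, 0, 0, 0, 0, 0.5],
    [0, -38, 0, 0, 0, 0, 0.5],
    [0, -38, 0, 0, 0, 0, 0.5],
    [0, -25, 0, 0, 0, 0, 0.5],
  ],
)

```text
time_s: 3.83
tcp_pos: [0.448, 0.1431, 0.1061]
tool_rot: [-3.141, 0.003, 0.001]
force: [-0.2, 0.5, -2.1]
opening: 0.78
grip_force: 40.9
```

>>> play_rows(
  steps=[
    [0, -13, 0, 0, 0, 0, 0.5],
    [0, 0, 20, 0, 0, 0, 0.5],
    [0, 0, 15, 0, 0, 0, 0.5],
    [0, 0, 0, 0, 0, 0, 0.5],
    [0, 0, 0, 0, 0, 0, 0.5],
  ],
)

```text
time_s: 4.25
tcp_pos: [0.4477, 0.1531, 0.0705]
tool_rot: [3.141, 0.005, -0.0]
force: [1.0, -0.0, -1.9]
opening: 0.772
grip_force: 40.9
```

```bash
python3 - <<'E'
from m import *
im,d=read_camera('scene'); cv2.imwrite('pics/g4.png',cv2.resize(im[120:240,290:450],(800,600),interpolation=cv2.INTER_CUBIC)[...,::-1])
for i in range(3): print(status.get_state()['tcp_pos'])
W=world('scene',d); hsv=cv2.cvtColor(im,cv2.COLOR_RGB2HSV)
m=((hsv[...,1]>150)&(hsv[...,0]<75)&(W[...,1]>.09)&(W[...,1]<.21)&(W[...,2]>.03)&(W[...,2]<.2)&(W[...,0]>.38)&(W[...,0]<.5))
P=W[m]; print(len(P),P.min(0),P.max(0),np.percentile(P,[2,98],axis=0))
band=P[P[:,2]<np.percentile(P[:,2],40)]
from scipy.optimize import least_squares
for lo,hi in((.07,.085),(.085,.1),(.1,.115)):
  b=P[(P[:,2]>lo)&(P[:,2]<hi)][:,:2]
  if len(b)<10: continue
  A=np.c_[2*b,np.ones(len(b))];q=np.linalg.lstsq(A,(b**2).sum(1),rcond=None)[0];print(lo,len(b),q[:2],np.sqrt(q[2]+q[:2]@q[:2]))
E
```

```text
[0.44892917 0.15316948 0.0719111 ]
[0.44892917 0.15316948 0.0719111 ]
[0.44892917 0.15316948 0.0719111 ]
677 [0.42871743 0.11978411 0.07240149] [0.4807583  0.18682393 0.14489752] [[0.43578769 0.12335577 0.07775389]
 [0.47767485 0.18131841 0.11784276]]
0.07 52 [0.44440921 0.15379581] 0.03154349972322225
0.085 140 [0.44488177 0.15319591] 0.03279767000101502
0.1 408 [0.45274912 0.15329343] 0.0211197280412125
```

View pics/g4.png

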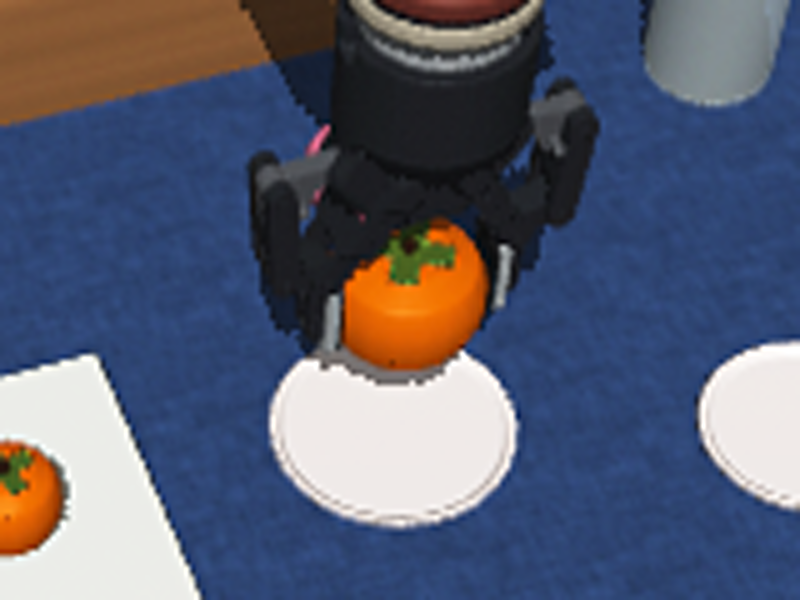

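>>> play_rows(
  steps=[
    [4, -0.5, 22, 0, 0, 0, 0.5],
    [0, 0, 18, 0, 0, 0, 0.5],
    [0, 0, 12, 0, 0, 0, 0.5],
    [0, 0, 3, 0, 0, 0, 0.5],
    [0, 0, 0, 0, 0, 0, 0.5],
  ],
)

```text
time_s: 4.72
tcp_pos: [0.4534, 0.1536, 0.0176]
tool_rot: [3.141, 0.001, -0.001]
force: [0.7, 0.9, -1.9]
opening: 0.772
grip_force: 40.9
```

>>> play_rows(
  steps=[
    [0, 0, 2, 0, 0, 0, 0.5],
    [0, 0, 1, 0, 0, 0, 0.5],
    [0, 0, 0, 0, 0, 0, 0.5],
    [0, 0, 0, 0, 0, 0, 0.5],
  ],
)

```text
time_s: 5.05
tcp_pos: [0.4543, 0.154, 0.0156]
tool_rot: [-3.141, -0.001, -0.001]
force: [-0.4, 0.7, -1.6]
opening: 0.779
grip_force: 40.9
```

>>> play_rows(
  steps=[
    [0, 0, 1.5, 0, 0, 0, 0.5],
    [0, 0, 1, 0, 0, 0, 0.5],
    [0, 0, 0, 0, 0, 0, 0.5],
    [0, 0, 0, 0, 0, 0, 0.5],
  ],
)

```text
time_s: 5.38
tcp_pos: [0.4536, 0.1539, 0.0122]
tool_rot: [3.142, 0.0, -0.001]
force: [-0.5, -0.4, -2.7]
opening: 0.779
grip_force: 40.9
```

>>> play_rows(
  steps=[
    [0, 0, 1, 0, 0, 0, 0.5],
    [0, 0, 1, 0, 0, 0, 0.5],
    [0, 0, 0, 0, 0, 0, 0.5],
    [0, 0, 0, 0, 0, 0, 0.5],
  ],
)

```text
time_s: 5.72
tcp_pos: [0.4538, 0.154, 0.0105]
tool_rot: [-3.142, -0.0, -0.001]
force: [-1.1, 0.1, 1.5]
opening: 0.777
grip_force: 41.1
```

Contact at the expected height (the force went from -2 to +1.5 N). Releasing.

>>> play_rows(
  steps=[
    [0, 0, 0.5, 0, 0, 0, 0.5],
    [0, 0, 0, 0, 0, 0, 0.85],
    [0, 0, 0, 0, 0, 0, 1],
    [0, 0, 0, 0, 0, 0, 1],
    [0, 0, 0, 0, 0, 0, 1],
  ],
)

```text
time_s: 6.13
tcp_pos: [0.4537, 0.1539, 0.0098]
tool_rot: [-3.142, -0.0, -0.001]
force: [0.5, 0.0, 0.6]
opening: 1.004
grip_force: 0.0
```

>>> play_rows(
  steps=[
    [0, 0, -15, 0, 0, 0, 1],
    [0, 0, -30, 0, 0, 0, 1],
    [0, 0, -35, 0, 0, 0, 1],
    [0, 0, -20, 0, 0, 0, 1],
    [0, 0, 0, 0, 0, 0, 1],
  ],
)

```text
time_s: 6.55
tcp_pos: [0.4574, 0.1546, 0.1157]
tool_rot: [-3.14, -0.01, -0.001]
force: [1.4, 0.5, 0.9]
opening: 1.0
grip_force: 0.0
```

>>> play_rows(
  steps=[
    [12, 19, 0, 0, 0, 0, 1],
    [20, 33, 0, 0, 0, 0, 1],
    [20, 33, 0, 0, 0, 0, 1],
    [20, 33, 0, 0, 0, 0, 1],
    [20, 33, 0, 0, 0, 0, 1],
  ],
)

```text
time_s: 6.97
tcp_pos: [0.5458, 0.0013, 0.1088]
tool_rot: [-3.141, 0.001, -0.0]
force: [0.8, 0.6, 1.3]
opening: 1.001
grip_force: 0.0
```

>>> play_rows(
  steps=[
    [20, 33, 0, 0, 0, 0, 1],
    [20, 33, 0, 0, 0, 0, 1],
    [15, 22, 0, 0, 0, 0, 1],
    [8, 12, 0, 0, 0, 0, 1],
    [0, 0, 0, 0, 0, 0, 1],
  ],
)

```text
time_s: 7.38
tcp_pos: [0.6093, -0.0994, 0.109]
tool_rot: [3.141, 0.0, -0.003]
force: [0.4, -0.6, 1.0]
opening: 0.998
grip_force: 0.0
```

```bash
python3 - <<'E'
from m import *
im,d=read_camera('top'); cv2.imwrite('pics/top1.png',im[...,::-1])
measure(im,d,{'L':(265,264,.031,.034),'DM':N['DM'],'DS':N['DS'],'S':N['S']})
s=status.get_state();print(s['tcp_pos'],s['tool_rot'])
E
```

```text
L ctr [0.4495 0.1545] R 0.0323 exp 0.034 ztop [0.0401 0.0511 0.0574] mean [0.4499 0.1517]
DM ctr [0.5058 0.3251] R 0.0477 exp 0.048 ztop [0.0005 0.0041 0.0084] mean [0.5056 0.3249]
DS ctr [0.6112 0.1474] R 0.0406 exp 0.041 ztop [0.0001 0.004  0.0082] mean [0.6112 0.1475]
S ctr [0.4851 0.0193] R 0.6686 exp 0.024 ztop [-5.200e-03  2.000e-04  5.805e-01] mean [0.4743 0.0424]
[ 0.6083234  -0.09771527  0.1088385 ] [-3.14074592e+00  1.52213967e-03 -2.18515073e-03]
```

View pics/top1.png

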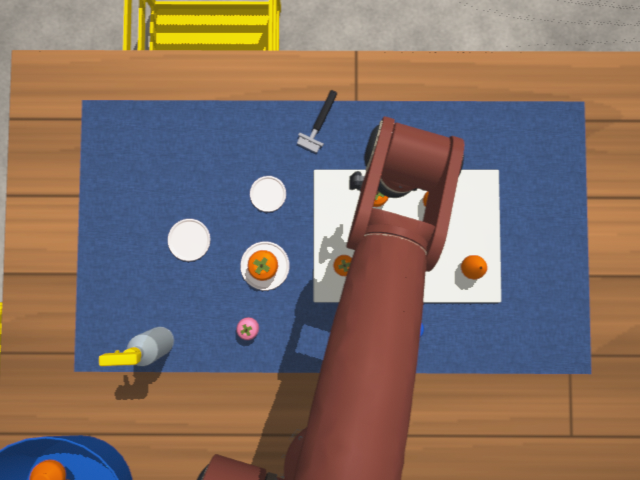

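The large one sits upright, about 2 mm off its dish centre (pixel 263,265). Next is the medium one.

>>> play_rows(
  steps=[
    [0, -2.5, 25, 0, 0, 0, 1],
    [0, 0, 30, 0, 0, 0, 1],
    [0, 0, 22, 0, 0, 0, 1],
    [0, 0, 14, 0, 0, 0, 1],
    [0, 0, 5, 0, 0, 0, 1],
  ],
)

```text
time_s: 7.85
tcp_pos: [0.6056, -0.0926, 0.0104]
tool_rot: [-3.14, 0.006, 0.001]
force: [-0.3, 0.7, 0.3]
opening: 0.997
grip_force: 0.0
```

>>> play_rows(
  steps=[
    [0, 0, 0, 0, 0, 0, 1],
    [0, 0, 0, 0, 0, 0, 1],
  ],
)

```text
time_s: 8.02
tcp_pos: [0.609, -0.0943, 0.0148]
tool_rot: [3.141, -0.001, 0.0]
force: [-0.6, -0.3, 0.9]
opening: 0.999
grip_force: 0.0
```

>>> play_rows(
  steps=[
    [0, 0.5, 1.5, 0, 0, 0, 1],
    [0, 0, 0, 0, 0, 0, 0.5],
    [0, 0, 0, 0, 0, 0, 0.5],
    [0, 0, 0, 0, 0, 0, 0.5],
    [0, 0, 0, 0, 0, 0, 0.5],
  ],
)

```text
time_s: 8.43
tcp_pos: [0.6096, -0.0955, 0.0139]
tool_rot: [3.141, -0.002, -0.001]
force: [-1.6, 0.7, 4.9]
opening: 0.662
grip_force: 37.7
```

>>> play_rows(
  steps=[
    [0, 0, 0, 0, 0, 0, 0.4],
    [0, 0, 0, 0, 0, 0, 0.4],
    [0, 0, 0, 0, 0, 0, 0.4],
    [0, 0, 0, 0, 0, 0, 0.4],
  ],
)

```text
time_s: 8.77
tcp_pos: [0.6096, -0.0955, 0.0139]
tool_rot: [3.141, -0.002, -0.001]
force: [-0.8, 0.9, 5.5]
opening: 0.669
grip_force: 37.7
```

>>> play_rows(
  steps=[
    [0, 0, -5, 0, 0, 0, 0.4],
    [0, 0, -20, 0, 0, 0, 0.4],
    [0, 0, -35, 0, 0, 0, 0.4],
    [0, 0, -35, 0, 0, 0, 0.4],
    [0, 0, -10, 0, 0, 0, 0.4],
  ],
)

```text
time_s: 9.18
tcp_pos: [0.6114, -0.0961, 0.1234]
tool_rot: [3.139, -0.008, -0.001]
force: [1.1, -0.9, 0.8]
opening: 0.665
grip_force: 37.7
```

>>> play_rows(
  steps=[
    [-5, -20, 0, 0, 0, 0, 0.4],
    [-9, -37, 0, 0, 0, 0, 0.4],
    [-9, -37, 0, 0, 0, 0, 0.4],
    [-9, -37, 0, 0, 0, 0, 0.4],
    [-9, -37, 0, 0, 0, 0, 0.4],
  ],
)

```text
time_s: 9.6
tcp_pos: [0.5663, 0.0741, 0.1164]
tool_rot: [-3.142, 0.001, -0.001]
force: [0.6, 0.1, -0.9]
opening: 0.663
grip_force: 37.7
```

>>> play_rows(
  steps=[
    [-9, -37, 0, 0, 0, 0, 0.4],
    [-9, -37, 0, 0, 0, 0, 0.4],
    [-9, -37, 0, 0, 0, 0, 0.4],
    [-9, -37, 0, 0, 0, 0, 0.4],
    [-9, -37, 0, 0, 0, 0, 0.4],
  ],
)

```text
time_s: 10.02
tcp_pos: [0.5214, 0.2593, 0.1164]
tool_rot: [3.141, 0.001, -0.001]
force: [0.2, -0.1, -0.6]
opening: 0.664
grip_force: 37.7
```

>>> play_rows(
  steps=[
    [-9, -37, 0, 0, 0, 0, 0.4],
    [-4, -20, 0, 0, 0, 0, 0.4],
    [0, -10, 0, 0, 0, 0, 0.4],
    [0, 0, 0, 0, 0, 0, 0.4],
    [0, 0, 0, 0, 0, 0, 0.4],
  ],
)

```text
time_s: 10.43
tcp_pos: [0.5097, 0.3242, 0.1167]
tool_rot: [3.14, 0.001, -0.0]
force: [0.3, -0.4, -0.9]
opening: 0.667
grip_force: 37.7
```

>>> play_rows(
  steps=[
    [-2, -0.5, 25, 0, 0, 0, 0.4],
    [0, 0, 30, 0, 0, 0, 0.4],
    [0, 0, 25, 0, 0, 0, 0.4],
    [0, 0, 13, 0, 0, 0, 0.4],
    [0, 0, 4, 0, 0, 0, 0.4],
  ],
)

```text
time_s: 10.85
tcp_pos: [0.5061, 0.3227, 0.0168]
tool_rot: [3.139, 0.005, -0.003]
force: [-0.9, 0.7, -1.1]
opening: 0.667
grip_force: 37.7
```

>>> play_rows(
  steps=[
    [0, 0, 3, 0, 0, 0, 0.4],
    [0, 0, 0, 0, 0, 0, 0.4],
    [0, 0, 0, 0, 0, 0, 0.4],
    [0, 0, 0, 0, 0, 0, 0.4],
  ],
)

```text
time_s: 11.18
tcp_pos: [0.5091, 0.3259, 0.0192]
tool_rot: [-3.14, -0.003, -0.001]
force: [-0.1, 0.8, -0.1]
opening: 0.665
grip_force: 37.7
```

```bash
python3 - <<'E'
from m import *
im,d=read_camera('scene'); cv2.imwrite('pics/g5.png',cv2.resize(im[120:240,370:530],(800,600),interpolation=cv2.INTER_CUBIC)[...,::-1])
s=status.get_state(); t=s['tcp_pos']; print(t,s['force'])
W=world('scene',d); hsv=cv2.cvtColor(im,cv2.COLOR_RGB2HSV)
m=(hsv[...,1]>150)&(hsv[...,0]<75)&(np.hypot(W[...,0]-t[0],W[...,1]-t[1])<.04)
P=W[m];print(np.percentile(P[:,2],[2,98]))
for lo,hi in((.02,.035),(.025,.04)):
  b=P[(P[:,2]>lo)&(P[:,2]<hi)][:,:2]
  A=np.c_[2*b,np.ones(len(b))];q=np.linalg.lstsq(A,(b**2).sum(1),rcond=None)[0];print(lo,len(b),q[:2],np.sqrt(q[2]+q[:2]@q[:2]))
E
```

```text
[0.50895804 0.32587044 0.01908772] [ 0.10459608  1.09893878 -0.71505857]
[0.03578649 0.33854786]
0.02 37 [0.51547228 0.3217827 ] 0.019133942359697346
0.025 59 [0.51102544 0.32586052] 0.02543585202367093
```

View pics/g5.png

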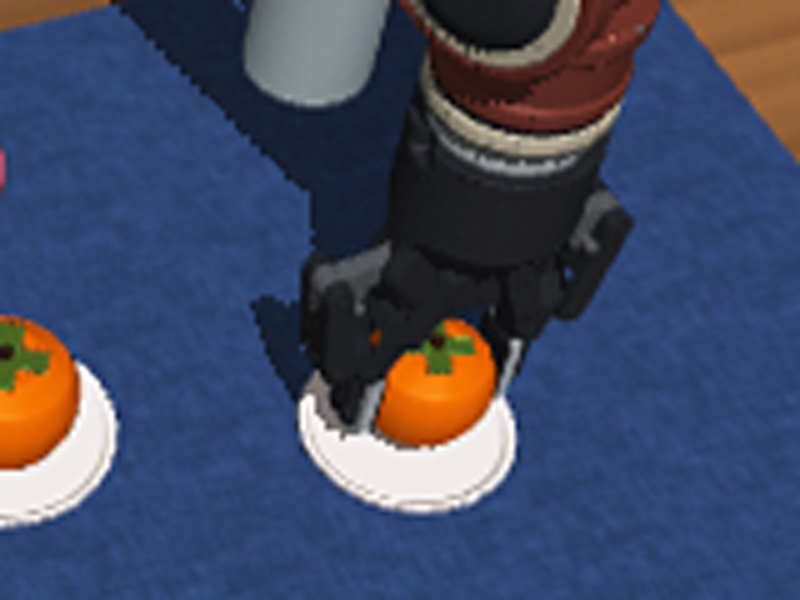

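```bash
python3 - <<'E'
from m import *
print(ray('scene',457.4,197.5,.0385),ray('scene',370+408/5,120+428/5,.007), ray('scene',370+438/5,120+341/5,.065))
print(ray('scene',370+300/5,120+420/5,.007),ray('scene',370+516/5,120+435/5,.007))
E
```

```text
[0.51546228 0.32893382 0.0385    ] [0.51063375 0.32482694 0.007     ] [0.51085297 0.32546201 0.065     ]
[0.49118073 0.28203684 0.007     ] [0.52948769 0.36766957 0.007     ]
```

The stem and dish centre agree to about 1 mm in the scene camera, so I'll lower it.

>>> play_rows(
  steps=[
    [0, 0, 4, 0, 0, 0, 0.4],
    [0, 0, 3, 0, 0, 0, 0.4],
    [0, 0, 1, 0, 0, 0, 0.4],
    [0, 0, 0, 0, 0, 0, 0.4],
    [0, 0, 0, 0, 0, 0, 0.4],
  ],
)

```text
time_s: 11.65
tcp_pos: [0.5075, 0.3253, 0.009]
tool_rot: [3.141, 0.001, -0.0]
force: [-0.3, 0.6, -1.9]
opening: 0.663
grip_force: 37.7
```

>>> play_rows(
  steps=[
    [0, 0, 1, 0, 0, 0, 0.4],
    [0, 0, 1, 0, 0, 0, 0.4],
    [0, 0, 0, 0, 0, 0, 0.4],
    [0, 0, 0, 0, 0, 0, 0.4],
  ],
)

```text
time_s: 11.98
tcp_pos: [0.508, 0.3255, 0.0079]
tool_rot: [-3.141, -0.0, -0.001]
force: [-2.0, -0.9, 3.4]
opening: 0.668
grip_force: 38.0
```

>>> play_rows(
  steps=[
    [0, 0, 0, 0, 0, 0, 0.75],
    [0, 0, 0, 0, 0, 0, 1],
    [0, 0, 0, 0, 0, 0, 1],
    [0, 0, 0, 0, 0, 0, 1],
    [0, 0, 0, 0, 0, 0, 1],
  ],
)

```text
time_s: 12.4
tcp_pos: [0.5077, 0.3253, 0.0072]
tool_rot: [3.142, 0.0, -0.001]
force: [0.2, -1.3, 0.6]
opening: 0.999
grip_force: 0.0
```

>>> play_rows(
  steps=[
    [0, 0, -15, 0, 0, 0, 1],
    [0, 0, -30, 0, 0, 0, 1],
    [0, 0, -35, 0, 0, 0, 1],
    [0, 0, -20, 0, 0, 0, 1],
    [0, 0, 0, 0, 0, 0, 1],
  ],
)

```text
time_s: 12.82
tcp_pos: [0.5114, 0.3271, 0.114]
tool_rot: [-3.137, -0.01, -0.001]
force: [0.3, -0.2, 1.7]
opening: 0.999
grip_force: 0.0
```

>>> play_rows(
  steps=[
    [-4, 20, 0, 0, 0, 0, 1],
    [-7, 38, 0, 0, 0, 0, 1],
    [-7, 38, 0, 0, 0, 0, 1],
    [-7, 38, 0, 0, 0, 0, 1],
    [-7, 38, 0, 0, 0, 0, 1],
  ],
)

```text
time_s: 13.23
tcp_pos: [0.4745, 0.1519, 0.1063]
tool_rot: [3.141, 0.001, 0.0]
force: [0.5, -0.2, -0.1]
opening: 1.0
grip_force: 0.0
```

>>> play_rows(
  steps=[
    [-6, 38, 0, 0, 0, 0, 1],
    [-6, 38, 0, 0, 0, 0, 1],
    [-6, 38, 0, 0, 0, 0, 1],
    [-5, 38, 0, 0, 0, 0, 1],
    [-2, 20, 0, 0, 0, 0, 1],
  ],
)

```text
time_s: 13.65
tcp_pos: [0.4493, -0.0215, 0.1065]
tool_rot: [3.141, 0.001, -0.003]
force: [0.9, 0.5, -0.0]
opening: 0.998
grip_force: 0.0
```

>>> play_rows(
  steps=[
    [0, 6.5, 0, 0, 0, 0, 1],
    [0, 0, 25, 0, 0, 0, 1],
    [0, 0, 20, 0, 0, 0, 1],
    [0, 0, 0, 0, 0, 0, 1],
    [0, 0, 0, 0, 0, 0, 1],
  ],
)

```text
time_s: 14.07
tcp_pos: [0.4492, -0.0243, 0.0608]
tool_rot: [-3.14, 0.004, -0.0]
force: [-0.1, 0.8, -0.5]
opening: 1.005
grip_force: 0.0
```

```bash
python3 - <<'E'
from m import *
im,d=read_camera('top'); cv2.imwrite('pics/top2.png',cv2.resize(im[150:350,150:400],(800,640))[:600,:,::-1])
measure(im,d,{'L':(265,264,.031,.034),'M':(187,238,.029,.029),'DS':N['DS']})
s=status.get_state();print(s['tcp_pos'],s['tool_rot'])
E
```

```text
L ctr [0.4496 0.1544] R 0.0324 exp 0.034 ztop [0.0399 0.0508 0.0572] mean [0.45   0.1517]
M ctr [0.5063 0.3258] R 0.028 exp 0.029 ztop [0.0329 0.0456 0.0522] mean [0.5056 0.3205]
DS ctr [0.6113 0.1474] R 0.0406 exp 0.041 ztop [0.0003 0.0041 0.0084] mean [0.6112 0.1474]
[ 0.45043615 -0.02453552  0.06222755] [-3.14120909e+00  8.90800576e-04  1.65265121e-04]
```

View pics/top2.png

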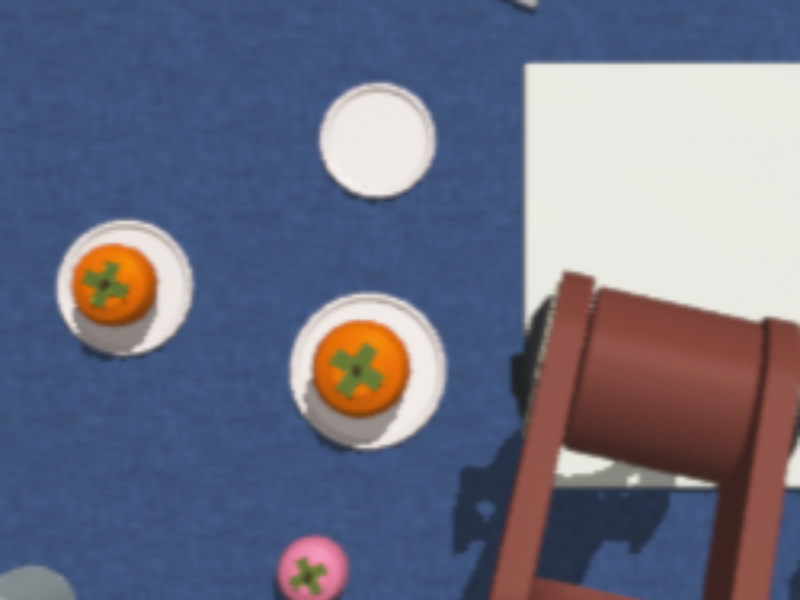

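The large and medium ones stand upright on crop (357,370) and (105,285), within about 2 mm of centre; the apparent offset is parallax. Next is the small one.

>>> play_rows(
  steps=[
    [0, 0.5, 20, 0, 0, 0, 1],
    [0, 0, 20, 0, 0, 0, 1],
    [0, 0, 9, 0, 0, 0, 1],
    [0, 0, 1, 0, 0, 0, 1],
    [0, 0, 0, 0, 0, 0, 1],
  ],
)

```text
time_s: 14.53
tcp_pos: [0.4509, -0.0254, 0.0128]
tool_rot: [-3.142, -0.0, -0.0]
force: [0.1, 1.0, 0.3]
opening: 0.999
grip_force: 0.0
```

>>> play_rows(
  steps=[
    [0, 0, 0, 0, 0, 0, 0.4],
    [0, 0, 0, 0, 0, 0, 0.4],
    [0, 0, 0, 0, 0, 0, 0.4],
    [0, 0, 0, 0, 0, 0, 0.4],
    [0, 0, 0, 0, 0, 0, 0.4],
  ],
)

```text
time_s: 14.95
tcp_pos: [0.4517, -0.0258, 0.0137]
tool_rot: [3.141, -0.002, -0.001]
force: [-0.7, 0.1, 6.7]
opening: 0.542
grip_force: 36.3
```

>>> play_rows(
  steps=[
    [0, 0, 0, 0, 0, 0, 0.3],
    [0, 0, 0, 0, 0, 0, 0.3],
    [0, 0, 0, 0, 0, 0, 0.3],
    [0, 0, 0, 0, 0, 0, 0.3],
  ],
)

```text
time_s: 15.28
tcp_pos: [0.4517, -0.0258, 0.0137]
tool_rot: [3.141, -0.002, -0.001]
force: [-1.1, 0.7, 6.0]
opening: 0.545
grip_force: 36.3
```

>>> play_rows(
  steps=[
    [0, 0, -5, 0, 0, 0, 0.3],
    [0, 0, -20, 0, 0, 0, 0.3],
    [0, 0, -35, 0, 0, 0, 0.3],
    [0, 0, -25, 0, 0, 0, 0.3],
    [0, 0, -10, 0, 0, 0, 0.3],
  ],
)

```text
time_s: 15.7
tcp_pos: [0.4527, -0.0261, 0.1115]
tool_rot: [3.14, -0.007, -0.001]
force: [0.5, 0.1, 0.3]
opening: 0.543
grip_force: 36.2
```

>>> play_rows(
  steps=[
    [18, -20, 0, 0, 0, 0, 0.3],
    [25, -27, 0, 0, 0, 0, 0.3],
    [25, -27, 0, 0, 0, 0, 0.3],
    [25, -27, 0, 0, 0, 0, 0.3],
    [25, -27, 0, 0, 0, 0, 0.3],
  ],
)

```text
time_s: 16.12
tcp_pos: [0.5689, 0.1037, 0.106]
tool_rot: [3.141, 0.002, -0.001]
force: [0.2, -0.7, -0.1]
opening: 0.546
grip_force: 36.2
```

>>> play_rows(
  steps=[
    [25, -27, 0, 0, 0, 0, 0.3],
    [18, -18, 0, 0, 0, 0, 0.3],
    [0, 0, 25, 0, 0, 0, 0.3],
    [0, 0, 25, 0, 0, 0, 0.3],
    [0, 0, 15, 0, 0, 0, 0.3],
  ],
)

```text
time_s: 16.53
tcp_pos: [0.6096, 0.1475, 0.0383]
tool_rot: [3.141, 0.005, 0.0]
force: [-0.6, 0.9, -0.7]
opening: 0.548
grip_force: 36.2
```

>>> play_rows(
  steps=[
    [0, 0, 8, 0, 0, 0, 0.3],
    [0, 0, 0, 0, 0, 0, 0.3],
    [0, 0, 0, 0, 0, 0, 0.3],
    [0, 0, 0, 0, 0, 0, 0.3],
  ],
)

```text
time_s: 16.87
tcp_pos: [0.6127, 0.1471, 0.0358]
tool_rot: [-3.141, -0.002, -0.001]
force: [0.8, -0.1, -0.3]
opening: 0.545
grip_force: 36.2
```

```bash
python3 - <<'E'
from m import *
im,d=read_camera('scene'); cv2.imwrite('pics/g6.png',cv2.resize(im[190:310,320:480],(800,600),interpolation=cv2.INTER_CUBIC)[...,::-1])
s=status.get_state(); print(s['tcp_pos'],s['force'])
E
```

```text
[0.61290389 0.1472063  0.03618514] [ 0.65894591 -1.07842608 -0.30915704]
```

View pics/g6.png

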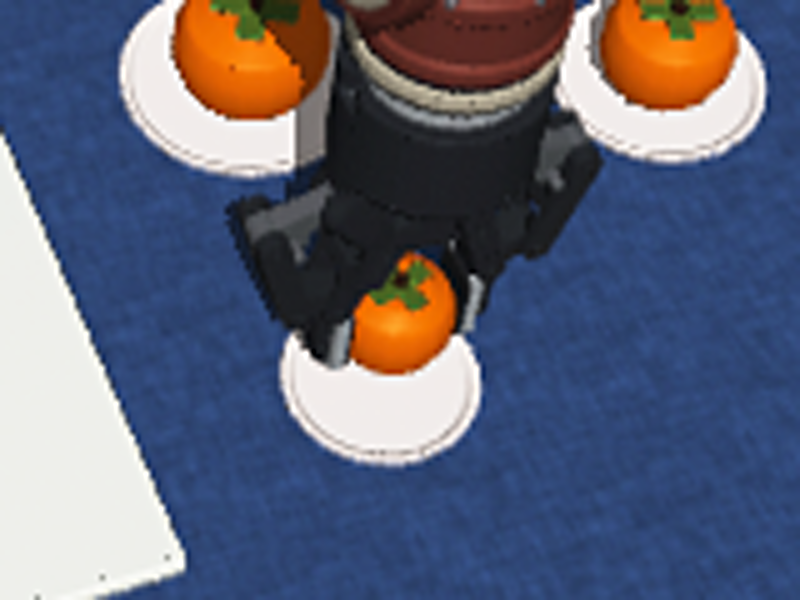

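The small one is held upright above its dish (stem at 400,278; dish centre at about 381,382), with the TCP on target. Lowering.

>>> play_rows(
  steps=[
    [0, 0, 10, 0, 0, 0, 0.3],
    [0, 0, 9, 0, 0, 0, 0.3],
    [0, 0, 5, 0, 0, 0, 0.3],
    [0, 0, 1, 0, 0, 0, 0.3],
    [0, 0, 0, 0, 0, 0, 0.3],
  ],
)

```text
time_s: 17.33
tcp_pos: [0.6111, 0.1472, 0.0084]
tool_rot: [3.141, 0.001, -0.001]
force: [-0.3, -0.2, -1.2]
opening: 0.548
grip_force: 36.2
```

>>> play_rows(
  steps=[
    [0, 0, 1, 0, 0, 0, 0.3],
    [0, 0, 0.5, 0, 0, 0, 0.3],
    [0, 0, 0, 0, 0, 0, 0.3],
    [0, 0, 0, 0, 0, 0, 0.3],
  ],
)

```text
time_s: 17.67
tcp_pos: [0.6118, 0.1473, 0.008]
tool_rot: [-3.142, -0.0, -0.001]
force: [-0.7, 0.7, -1.0]
opening: 0.545
grip_force: 36.2
```

>>> play_rows(
  steps=[
    [0, 0, 0.5, 0, 0, 0, 0.3],
    [0, 0, 0.5, 0, 0, 0, 0.3],
    [0, 0, 0, 0, 0, 0, 0.3],
    [0, 0, 0, 0, 0, 0, 0.3],
  ],
)

```text
time_s: 18.0
tcp_pos: [0.6119, 0.1473, 0.0078]
tool_rot: [3.142, -0.0, -0.001]
force: [-3.3, -1.0, 4.9]
opening: 0.547
grip_force: 36.6
```

Contact. Release, rise and check.

>>> play_rows(
  steps=[
    [0, 0, 0, 0, 0, 0, 0.65],
    [0, 0, 0, 0, 0, 0, 0.9],
    [0, 0, 0, 0, 0, 0, 1],
    [0, 0, 0, 0, 0, 0, 1],
    [0, 0, 0, 0, 0, 0, 1],
  ],
)

```text
time_s: 18.42
tcp_pos: [0.6115, 0.1473, 0.0066]
tool_rot: [3.142, 0.0, -0.001]
force: [-0.8, 0.0, -0.5]
opening: 0.997
grip_force: 0.0
```

>>> play_rows(
  steps=[
    [0, 0, -15, 0, 0, 0, 1],
    [0, 0, -30, 0, 0, 0, 1],
    [0, 0, -35, 0, 0, 0, 1],
    [0, 0, -35, 0, 0, 0, 1],
    [0, 0, -20, 0, 0, 0, 1],
  ],
)

```text
time_s: 18.83
tcp_pos: [0.6138, 0.1476, 0.148]
tool_rot: [-3.141, -0.007, -0.001]
force: [0.9, -0.2, 0.5]
opening: 1.001
grip_force: 0.0
```

>>> play_rows(
  steps=[
    [0, 30, 0, 0, 0, 0, 1],
    [0, 38, 0, 0, 0, 0, 1],
    [0, 38, 0, 0, 0, 0, 1],
    [0, 38, 0, 0, 0, 0, 1],
    [0, 20, 0, 0, 0, 0, 1],
  ],
)

```text
time_s: 19.25
tcp_pos: [0.6116, -0.0202, 0.1434]
tool_rot: [3.14, -0.002, -0.003]
force: [-0.4, 0.9, 0.1]
opening: 0.996
grip_force: 0.0
```

>>> play_rows(
  steps=[
    [0, 0, 0, 0, 0, 0, 1],
    [0, 0, 0, 0, 0, 0, 1],
    [0, 0, 0, 0, 0, 0, 1],
    [0, 0, 0, 0, 0, 0, 1],
  ],
)

```text
time_s: 19.58
tcp_pos: [0.6116, -0.0156, 0.1422]
tool_rot: [-3.141, -0.0, 0.001]
force: [0.5, -0.2, 0.3]
opening: 1.001
grip_force: 0.0
```

```bash
python3 - <<'E'
from m import *
im,d=read_camera('top'); cv2.imwrite('pics/top3.png',im[...,::-1])
measure(im,d,{'L':(265,264,.031,.034),'M':(187,238,.029,.029),'S':(267,193,.026,.024)})
s,_=read_camera('scene'); cv2.imwrite('pics/scene3.png',s[...,::-1])
E
```

```text
L ctr [0.4497 0.1542] R 0.0325 exp 0.034 ztop [0.0395 0.0507 0.0572] mean [0.4501 0.1516]
M ctr [0.5063 0.3258] R 0.028 exp 0.029 ztop [0.0331 0.0455 0.0527] mean [0.5055 0.3194]
S ctr [0.6104 0.1476] R 0.0223 exp 0.024 ztop [0.0317 0.0414 0.0485] mean [0.6071 0.1449]
```

View pics/scene3.png

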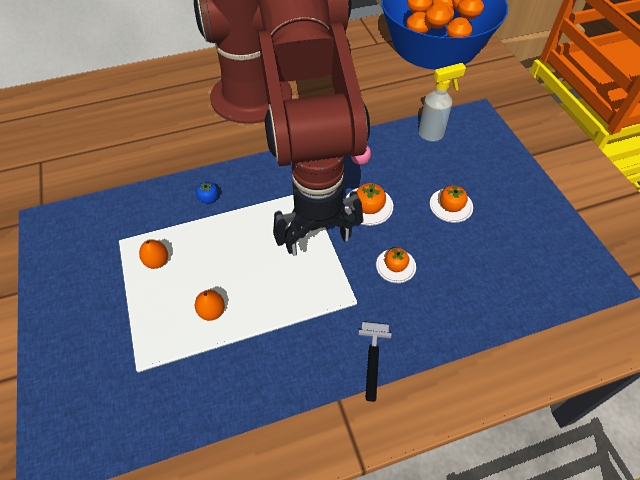

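All three stand upright, centred on their dishes at (371,198), (454,198) and (397,260). The pointed ones, the sprayer, the peeler and both look-alikes are where they were, and the arm is clear.

```bash
python3 -c "
from plant import order; print(order.job_done())"
```

```text
the job is handed in; nothing more can be done
None
```

The job is handed in: all three squat persimmons stand upright on their matching dishes, placed largest to smallest and each within about 2 mm of centre, at about 20 s of the 83 s allowed, with everything else left where it was.

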